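Free the pipe support's left-hand clamp and bring it up to its buffer

ROBOT

A 6-joint arm with a two-finger parallel gripper is mounted at the origin on the work surface. World frame = base frame: x ahead of the robot, y to its left, z up, the work surface at z = 0. Lengths are in m, angles in rad, forces in N, time in s.
With the tool pointing down it reaches from about 0.35 to 0.975 m from the base axis. Payload 4.9 kg.
Tool frame: the origin (TCP) lies at the very end of the fingers, on their centre line; the grasp point (between the pads) lies 19 mm behind it (ctrl.pinch_z is the distance from the TCP to the grasp point, in m); z points along the fingers, y is the line along which they close (so a half turn about z gives the same grasp; the last joint's range is limited). The gripper opens to 85 mm and grips with 20 to 120 N. Pads are 22 mm wide; open, the fingers measure 114 mm over their backs; the gripper's body (76 mm by 85 mm) begins 54 mm behind the grasp point. The pads swing forward as they close: fully open they stand 13 mm farther back than shut.
Start: joints at [1.199, 0.053, 1.613, -0, 1.476, -0.119], TCP at [0.156, 0.605, 0.203] pointing down, gripper open.
Joint ranges: [-3.01, 3.01], [-1.01, 2.22], [0.06, 2.58], [-1.02, 4.17], [0.09, 2.62], [-3.14, 3.14]. Speed limits (rad/s): [2.57, 2.57, 3.14, 3.14, 3.14, 3.14].

INTERFACE

Orientations are given as a rotation vector (axis times angle).
In Python, from station import ctrl, optics gives the robot as it stands. The module is installed in compiled form; this text tells all that it offers.
- The arm moves only by the shell command python3 -m handwheel 'ROWS' [OPENING] [FORCE]. ROWS is JSON, one flat list of numbers, 6 for each row, row after row: the shift along the tool's x, y, z in m, then the turn, a rotation vector about the tool's x, y, z in degrees. A call has 1 to 20 rows; each row shifts and turns the commanded pose from where the row before left it, along the tool's axes as they then stand; what a row does not reach is not made up. A row lasts 1/10 s, in which the tool goes at most 50 mm and 8.59 degrees, less where a joint would pass 70% of its speed; a pose out of reach is approached as far as the arm can. A call is refused whole if a number of a shift passes 0.05 or a number of a turn 8.59, either way. A call with a gripper value outside its range is refused whole. OPENING is the closure, from 0 (fully open) to 1 (shut), set as the call begins (- or left out, the last holds). The fingers move at their own pace and stop on an object; FORCE is the grip in N (left out, the last holds). Time passes only in rows, so rows that do not move let the fingers close. It gives the time, the measured TCP pose, the force and the opening at its end, in the units of the state.
- ctrl.get_obs(): the state, without advancing time (a new reading comes with each control period).
- optics.get_image(name): name is "scene" or "top" or "wrist"; returns (picture, depth): 480x640x3 uint8, red, green, blue; 480x640 float32, m along the optical axis (not along the pixel's ray), 0 where there is no reading.
- optics.get_calibration(name): a dict with "fovy" (degrees; the focal length in pixels is half the picture's height over the tangent of half this angle, whatever the lens; pixels are square), "cx", "cy" (the principal point, pixels), "k1" (the pictures are not rectified: a ray, as slopes to the right and down, at radius r is drawn at 1 + k1 r^2 times it, then the intrinsics apply), "rvec" (rotation vector, rad) and "tvec" (3), from world to camera coordinates, as OpenCV has them; the wrist camera has in their place "mount" (4x4, takes a point from camera to tool coordinates, whose origin is the TCP and whose axes are the flange's). Camera axes: x right, y down, z forward; pixel columns grow to the right and rows downward; lengths in m; the calibration is good to about 2 mm. A picture is of the moment at which its call begins: read the wrist's pose just before it. get_calibration takes no time and is no camera call.
- ctrl.finish_job(): hands the job in, once; it reports no verdict.
The state is a dict: "t": time; "q": joint angles; "dq": joint speeds; "effort": joint torques, N m; "tool_pos": TCP position; "tool_rot": TCP orientation; "contact_force": force on the tool from outside, world axes, zero at the start; "wrist_torque": the same for the moment, N m; "opening": finger opening in m.
Only numpy, scipy, OpenCV 4.12 (cv2) and the standard library are available. Lean on these libraries where they do the work, as an engineer would, in place of code of your own. Each camera call takes 0.05 s, during which the arm holds its last target. There are 200 camera calls.

TASK

The clamp knob on the blue bed has a left-hand thread: turn it clockwise (seen from above), never the tightening way, until the clamp shoe stands clear of the red rib on the pipe support's foot. Then slide the pipe support along its channel, under the raised shoe, until its nose meets the sprung orange buffer of the yellow stop, press it on gently for a moment so that the spring just gives, and let go, leaving the nose bearing on the buffer. Do not force the rib through the shoe or ram the buffer, and leave the other things on the bench where they are.

Things in the scene. Friction and masses are not known exactly. Their poses are not given: they have to be found in the camera images.
- bed: Fixed blue bed plate, 110 x 330 x 15 mm, with an aluminium channel along it. Origin on the table surface below the clamp knob's axis; z up; y along the channel (stop towards -y, the support's upright plate towards +y). It spans y = -135 to +195 mm. Channel floor 15.5 mm above the table, walls 10 mm high, 50 mm apart. At y = 0 a bridge 92 mm (x) by 26 mm, top at 68 mm, holds the clamp.
- knob_grip (a point): Point to grip on the clamp knob, on its axis, 17 mm below its top, 98 mm above the table when the joint is 0. Black plastic: upright bar 56 mm long, 15 mm wide, 34 mm tall, red line along its top, on a disc 40 mm across. x lies along the bar, y across its width, z up. It climbs 2.39 mm per rad of loosening. Turning takes about 0.25 N m all the way.
- clamp_knob (a joint): Angle of the clamp knob in rad, grows as it turns clockwise seen from above (loosening, left-hand thread); starts between 0 and 0.3. The bar's yaw is the bed's yaw minus this angle. The shoe begins to clear the rib at about 2.1 and is well clear at 2.5; thread end at 3.8. It stays where it is left.
- shoe: Clamp shoe: dark steel block under the bridge, 30 mm (x) by 20 mm (y) by 14 mm tall, on the knob's spindle; it rises and falls with the knob, without turning. Origin at the centre of its underside, which is level with the foot's upper face when the knob is at 0. Axes as the bed's.
- support: Pipe support, loose in the channel, about 0.6 kg, slides 30 to 62 mm to the bed's -y to the buffer. Steel foot 46 mm wide (x), 235 mm long (y), 12 mm thick, 2 mm play each side. Origin at the foot's underside below the upright plate; axes as the bed's. A red rib across the foot, 8 mm long, 5 mm high, centred at y = -140 mm, starts on the +y side of the shoe. Nose (front end) at y = -215 mm.
- support_plate (a point): Point to grip on the support: middle of its blue upright plate, 58 mm above the foot's underside, 73.5 mm above the table. The plate is 70 mm wide (x), 12 mm thick (y), solid to 70 mm above the foot's underside; two slim vee arms lean outwards above it to 95 mm, at x = +-25 to 50 mm. Grip between the arms, fingers on the +y and -y faces.
- support_nose (a point): Centre of the nose face of the support's foot (looking to -y), which comes to bear on the buffer.
- stop: Yellow stop block fixed in the channel, 46 mm (x) by 22 mm (y) by 26 mm tall. Origin at the foot of its face that looks to +y; axes as the bed's. An orange buffer head, 30 x 6 x 14 mm, stands on a rod before that face; its front is 8 to 28 mm from the face, set differently each time and not measured: creep up and feel for it. Sprung 4 N per mm, 7 mm travel: press it with about 6 to 12 N.
- coupling: Bystander: black pipe coupling, ring 64 mm across, 60 mm tall. Origin under its centre.
- offcut: Bystander: black pipe offcut, ring 50 mm across, 45 mm tall. Origin under its centre.
- screwdriver: Bystander: screwdriver lying down.
- wrench: Bystander: wrench lying down.
- spray: Bystander: pale can, 60 mm across, 170 mm tall. Origin under its centre.
- chock: Bystander: wooden block 90 x 60 x 40 mm. Origin under its centre.
Mind the look-alikes: they are no part of the job. Leave any pink or turquoise look-alike of the support alone.

How it is judged:
By the outcome, as a careful person would: the job done as asked, in the order asked, and still so for the second after the job is handed in, with the robot touching nothing.
It also fails if it takes over 72 s, if anything falls off the work surface, if the arm or the gripper's body presses on something with over 40 N, if the wrist force passes 120 N, or if a joint passes its speed limit or range.

## Working session

There is one attempt and no reset: what is moved stays moved. The work goes in short steps, Python scripts to look and compute and a shell command to move; the robot and the scene stay as the last step left them, time stands still between calls to the robot, and variables do not carry over. Pictures are saved under pics/ and viewed, on a budget of 10 in all, crops included, one or two more only if the job needs it, and the job is handed in when it is done.

```bash
mkdir -p pics
cat > h.py <<'E'
import numpy as np, cv2, pickle
from scipy.spatial.transform import Rotation as R
from station import ctrl, optics
def snap(n):
    o=ctrl.get_obs(); im,d=optics.get_image(n); c=optics.get_calibration(n)
    if 'mount' in c:
        T=np.eye(4);T[:3,:3]=R.from_rotvec(o['tool_rot']).as_matrix();T[:3,3]=o['tool_pos']
        M=T@np.array(c['mount'])
    else:
        M=np.eye(4);r=R.from_rotvec(np.ravel(c['rvec'])).as_matrix();M[:3,:3]=r.T;M[:3,3]=-r.T@np.ravel(c['tvec'])
    return im,d,c,M
def rays(c,uv):
    uv=np.atleast_2d(np.float64(uv));f=240/np.tan(np.radians(c['fovy'])/2)
    K=np.array([[f,0,c['cx']],[0,f,c['cy']],[0,0,1]])
    p=cv2.undistortPoints(uv.reshape(-1,1,2),K,np.array([c['k1'],0,0,0.]))[:,0]
    return np.c_[p,np.ones(len(p))]
def onplane(c,M,uv,z):
    d=rays(c,uv)@M[:3,:3].T;o=M[:3,3];return o+d*((z-o[2])/d[:,2])[:,None]
def bydepth(c,M,uv,dep):
    return (rays(c,uv)*np.ravel(dep)[:,None])@M[:3,:3].T+M[:3,3]
def save(n,im): cv2.imwrite('pics/'+n+'.png',im[...,::-1])
E
python3 - <<'E'
from h import *
o=ctrl.get_obs();print(o['tool_rot'],o['opening'],o['t'],ctrl.pinch_z)
S={}
for n in ('top','scene'):
    S[n]=snap(n);save(n,S[n][0])
    im,d,c,M=S[n]; print(n,M[:3,3].round(3),M[:3,2].round(3))
pickle.dump(S,open('s.pkl','wb'))
a=np.hstack([cv2.resize(S[n][0],(640,480)) for n in S]);
E
```

```text
[-3.95995958e-01 -3.11605425e+00  3.10823472e-03] 0.08538423700249254 0.0 0.0187
top [ 0.348 -0.005  1.2  ] [ 0.093 -0.002 -0.996]
scene [1.253 0.405 0.641] [-0.747 -0.4   -0.532]
```

View pics/top.png

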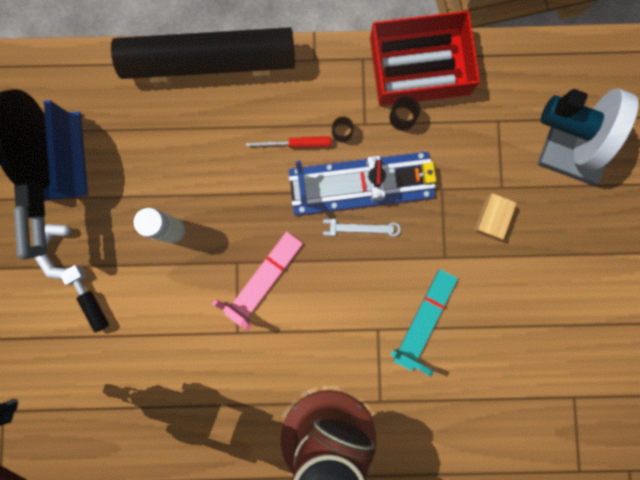

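View pics/scene.png

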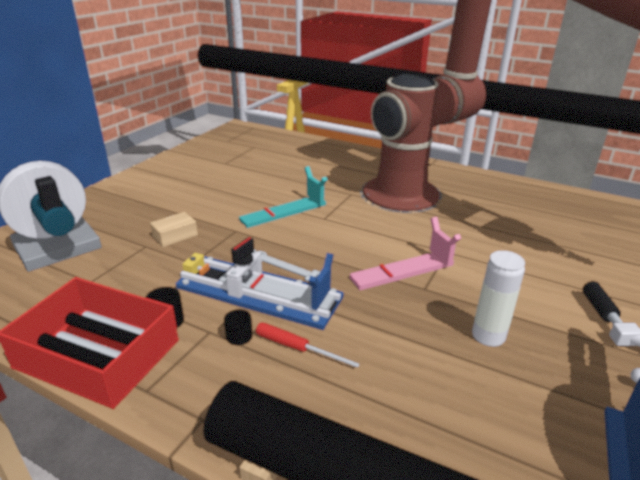

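The top view shows the silver and blue support in the bed at about (290–437, 150–215). The knob is at (378,175), the yellow stop at (430,172) and the blue plate at (297,190). The pink one at (265,275) and the turquoise one at (428,320) are loose look-alikes on the table, so I'll leave both alone. Next I'll measure the bed and take one enlarged crop to confirm.

Run:
```python
from h import *
S=pickle.load(open('s.pkl','rb'))
im,d,c,M=S['top']
save('crop',cv2.resize(im[140:225,275:450],None,fx=4.5,fy=4.5,interpolation=cv2.INTER_CUBIC))
hsv=cv2.cvtColor(im,cv2.COLOR_RGB2HSV)
v,u=np.mgrid[140:225,275:450]; uv=np.c_[u.ravel(),v.ravel()]
P=bydepth(c,M,uv,d[140:225,275:450]); H=hsv[140:225,275:450].reshape(-1,3).astype(int); I=im[140:225,275:450].reshape(-1,3)
ok=d[140:225,275:450].ravel()>0
blue=ok&(abs(H[:,0]-112)<12)&(H[:,1]>120)&(H[:,2]>50)
yel=ok&(abs(H[:,0]-26)<5)&(H[:,1]>190)&(H[:,2]>180)
red=ok&((H[:,0]<6)|(H[:,0]>174))&(H[:,1]>170)&(H[:,2]>90)
print('tablez',np.median(P[ok][:200,2]))
low=blue&(P[:,2]<.03)
q=onplane(c,M,uv[low],.015)[:,:2]
r=cv2.minAreaRect(np.float32(q));print('bed',r,cv2.boxPoints(r).round(4).tolist(),low.sum())
hi=blue&(P[:,2]>.045);print('plate',hi.sum(),P[hi].mean(0).round(4),P[hi].min(0).round(3),P[hi].max(0).round(3))
print('yel',yel.sum(),P[yel].mean(0).round(4),onplane(c,M,uv[yel],.041).mean(0))
for n,m,z in(('knob red',red&(P[:,2]>.07),.115),('rib',red&(P[:,2]<.06),.0325)):
    print(n,m.sum(),uv[m].mean(0),P[m].mean(0).round(4)); x=onplane(c,M,uv[m],z);print(x.mean(0).round(4)); 
    if m.sum()>3:
        print(cv2.minAreaRect(np.float32(x[:,:2])))
        w,V=np.linalg.eigh(np.cov(x[:,:2].T));print('dir',V[:,1],np.degrees(np.arctan2(V[1,1],V[0,1])))
```

```text
tablez 0.0019718553218438517
bed ((0.5781269669532776, -0.09306974709033966), (0.10658424347639084, 0.3253263831138611), 5.838782787322998) [[0.5085999965667725, 0.0632999986410141], [0.541700005531311, -0.26030001044273376], [0.6477000117301941, -0.24950000643730164], [0.6146000027656555, 0.07419999688863754]] 1304
plate 130 [0.5611 0.0426 0.0898] [0.518 0.035 0.08 ] [0.609 0.05  0.112]
yel 161 [ 0.5934 -0.246   0.0391] [ 0.59304159 -0.24553761  0.041     ]
knob red 58 [378.10344828 173.18965517] [ 0.5793 -0.1221  0.1141]
[ 0.5791 -0.122   0.115 ]
((0.580655574798584, -0.12178731709718704), (0.004266843665391207, 0.045509401708841324), 88.08699798583984)
dir [-0.99794097  0.06413914] 176.32257370759575
rib 332 [313.5060241  146.01506024] [0.6668 0.0162 0.0221]
[0.6639 0.016  0.0325]
((0.6410211324691772, -0.02565789222717285), (0.20658810436725616, 0.06024434044957161), 58.04528045654297)
dir [0.46261661 0.88655844] 62.443918042055664
```

View pics/crop.png

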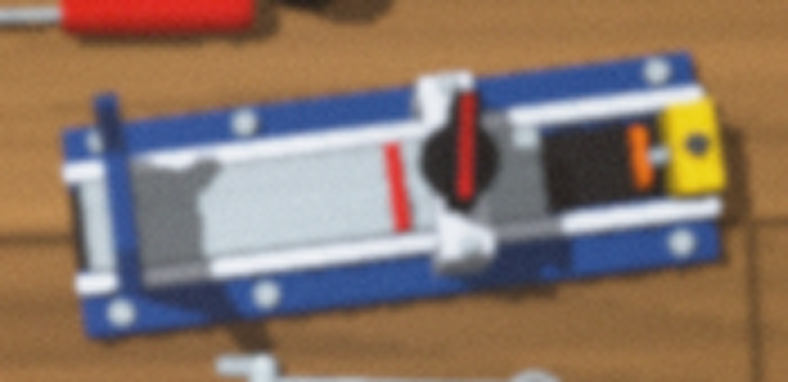

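The crop confirms the bed's own support: silver foot, red rib at (395,185), blue plate at (115,190). Bed yaw is about 5.8°, the knob is at about (0.580, -0.122), and the bar yaw of -3.7° means the joint is at about 0.17 rad. Moving above the knob.

```bash
python3 -m handwheel '[-0.029,-0.029,0,0,0,0,-0.029,-0.029,0,0,0,0,-0.029,-0.029,0,0,0,0,-0.029,-0.029,0,0,0,0,-0.029,-0.029,0,0,0,0,-0.029,-0.029,0,0,0,0,-0.029,-0.029,0,0,0,0,-0.029,-0.029,0,0,0,0,-0.029,-0.029,0,0,0,0,-0.029,-0.029,0,0,0,0,-0.029,-0.029,0,0,0,0,-0.029,-0.029,0,0,0,0,-0.029,-0.029,0,0,0,0,-0.029,-0.029,0,0,0,0,-0.029,-0.029,0,0,0,0,-0.029,-0.029,0,0,0,0,-0.029,-0.029,0,0,0,0,-0.029,-0.029,0,0,0,0,-0.029,-0.029,0,0,0,0,-0.029,-0.029,0,0,0,0]'
python3 -m handwheel '[0,0,0,0,0,-5.4,0,0,0,0,0,-5.4,0,0,0,0,0,0,0,0,0,0,0,0]' 0 40
cat > look.py <<'E'
from h import *
import sys
o=ctrl.get_obs();print(o['t'],o['tool_pos'].round(4) if hasattr(o['tool_pos'],'round') else o['tool_pos'],o['tool_rot'],'q6',o['q'][5])
im,d,c,M=snap('wrist');save(sys.argv[1],im)
pickle.dump((im,d,c,M,o),open('w.pkl','wb'))
E
python3 look.py w1
python3 - <<'E'
from h import *
im,d,c,M,o=pickle.load(open('w.pkl','rb'))
H=cv2.cvtColor(im,cv2.COLOR_RGB2HSV).astype(int)
red=((H[...,0]<6)|(H[...,0]>174))&(H[...,1]>150)&(H[...,2]>70)
n,l,s,ce=cv2.connectedComponentsWithStats(red.astype(np.uint8))
for i in range(1,n):
  if s[i,4]>80:
    v,u=np.where(l==i);dd=d[v,u];uv=np.c_[u,v]
    z=np.median(bydepth(c,M,uv[dd>0],dd[dd>0])[:,2]) if (dd>0).any() else .115
    x=onplane(c,M,uv,.115 if z>.08 else .0325);r=cv2.minAreaRect(np.float32(x[:,:2]))
    w,V=np.linalg.eigh(np.cov(x[:,:2].T))
    print(s[i],ce[i].round(),'z',z,'c',r[0],r[1],'yaw',np.degrees(np.arctan(V[1,1]/V[0,1])))
E
```

```text
t: 2.1
tool_pos: [0.5731, -0.1031, 0.2022]
tool_rot: [-0.396, -3.116, -0.0]
contact_force: [0.5, 1.4, -0.6]
opening: 0.0855
t: 2.5
tool_pos: [0.5725, -0.1014, 0.2024]
tool_rot: [-0.104, -3.139, -0.0]
contact_force: [-0.1, -0.0, -0.3]
opening: 0.0852
2.5 [ 0.5725 -0.1014  0.2024] [-1.03900259e-01 -3.13911648e+00 -3.30491827e-04] q6 -1.8078197412079455
[319 191  16  50 414] [326. 215.] z 0.033299007055657914 c (0.5788334012031555, -0.09267916530370712) (0.04531822353601456, 0.00737107964232564) yaw 5.7896941085840625
[287 216   8  69 407] [290. 250.] z 0.11533093283143483 c (0.5818230509757996, -0.11997774243354797) (0.00422860449180007, 0.04978359863162041) yaw -3.791104003135659
[ 401  287  106   30 2452] [453. 301.] z 0.024624541910966247 c (0.6697222590446472, 0.02328811213374138) (0.02693086490035057, 0.10035321116447449) yaw -89.73366449628912
[ 181  376  130   76 5152] [251. 419.] z 0.05361176169429835 c (0.7942399978637695, -0.19429326057434082) (0.09058210998773575, 0.1287875771522522) yaw -80.90348563669417
[ 79 470  34  10 207] [ 98. 476.] z 0.05810283105252734 c (0.8589873909950256, -0.371268630027771) (0.03758319467306137, 0.01313951425254345) yaw -84.50761918466169
```

View pics/w1.png

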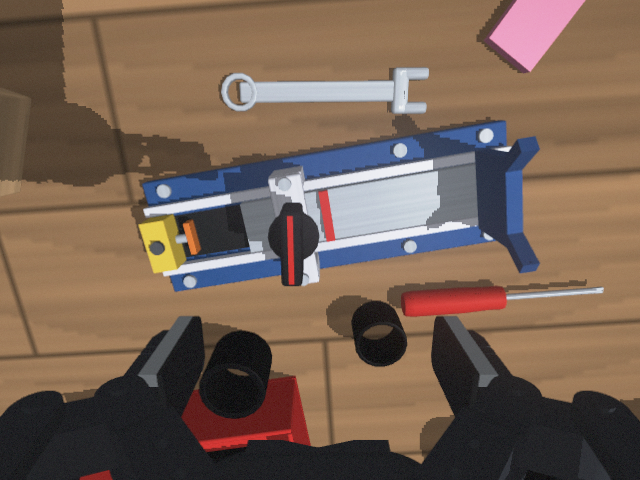

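The wrist view shows the bridge at (290,230), the knob bar with its red line at (290,245), the rib at (327,215) and the plate at (510,195). The ray cast puts the knob at (0.5818, -0.1200), yaw -3.8°. Descending onto the knob, gripping a few mm above the nominal point to stay clear of the disc.

```bash
python3 -m handwheel '[-0.0105,-0.018,0,0,0,0,0,0,0.017,0,0,0,0,0,0.017,0,0,0,0,0,0.017,0,0,0,0,0,0.017,0,0,0,0,0,0.017,0,0,0,0,0,0.017,0,0,0,0,0,0.0085,0,0,0,0,0,0.0085,0,0,0,0,0,0,0,0,0,0,0,0,0,0,0]' 0 50
python3 -m handwheel '[0,0,0,0,0,0,0,0,0,0,0,0,0,0,0,0,0,0,0,0,0,0,0,0,0,0,0,0,0,0,0,0,0,0,0,0,0,0,0,0,0,0,0,0,0,0,0,0]' 1 60
```

```text
t: 3.65
tool_pos: [0.5826, -0.1203, 0.0844]
tool_rot: [0.101, 3.139, -0.0]
contact_force: [-0.2, -0.7, 1.0]
opening: 0.0853
t: 4.45
tool_pos: [0.5823, -0.1207, 0.0843]
tool_rot: [0.101, 3.14, -0.002]
contact_force: [-2.0, -2.9, 1.8]
opening: 0.0096
```

```bash
python3 -m handwheel '[0,0,0,0,0,0,0,0,0,0,0,0,0,0,0,0,0,0]'; python3 look.py w2
```

```text
t: 4.75
tool_pos: [0.5823, -0.1206, 0.0843]
tool_rot: [0.101, 3.139, -0.001]
contact_force: [-0.8, -4.3, 4.0]
opening: 0.0098
4.75 [ 0.5823 -0.1206  0.0843] [ 1.01026150e-01  3.13949771e+00 -1.37759002e-03] q6 -1.835180499911715
```

View pics/w2.png

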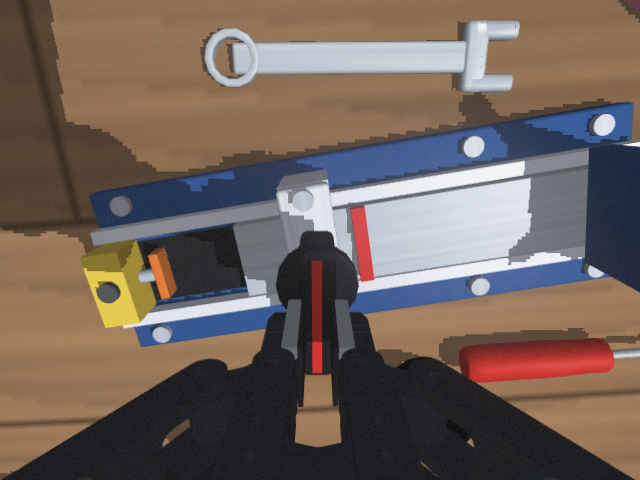

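The bar is held between the pads at (317,330). Turning clockwise, which is + about the tool's down axis, while rising with the thread. A short test first.

```bash
python3 -m handwheel '[0,0,-0.00025,0,0,6,0,0,-0.00025,0,0,6,0,0,-0.00025,0,0,6,0,0,-0.00025,0,0,6]'; python3 -c "
from h import *
o=ctrl.get_obs();print(o['wrist_torque'],o['q'][5])"
```

```text
t: 5.2
tool_pos: [0.5828, -0.1192, 0.0852]
tool_rot: [0.758, 3.048, 0.003]
contact_force: [0.1, -0.2, 2.5]
opening: -0.0001
[-0.11079094 -0.06332512 -0.00179225] -1.4120273667959797
```

```bash
python3 look.py w3
```

```text
5.2 [ 0.5828 -0.1192  0.0852] [0.75780225 3.0475926  0.00341879] q6 -1.4120273667959797
```

View pics/w3.png

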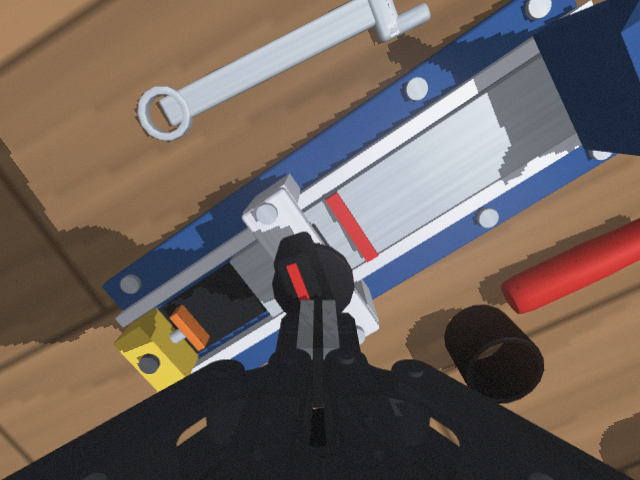

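Run:
```python
from h import *
im,d,c,M,o=pickle.load(open('w.pkl','rb'))
T=R.from_rotvec(o['tool_rot']).as_matrix();print(T.round(3))
f=240/np.tan(np.radians(c['fovy'])/2)
def proj(P):
    p=np.linalg.inv(M)@np.r_[P,1]; s=p[:2]/p[2]; k=1+c['k1']*(s@s); return (s*k*f+[c['cx'],c['cy']]).round(1),p[2].round(3)
tp=np.array(o['tool_pos'])
print('tcp',proj(tp),'pinch',proj(tp-T[:,2]*.0187))
H=cv2.cvtColor(im,cv2.COLOR_RGB2HSV).astype(int)
red=((H[...,0]<6)|(H[...,0]>174))&(H[...,1]>150)&(H[...,2]>60)
red[:255]=0;red[310:]=0;red[:,:280]=0;red[:,315:]=0
v,u=np.where(red);P=bydepth(c,M,np.c_[u,v],d[v,u]);print(len(u),P.mean(0),P.min(0),P.max(0))
w,V=np.linalg.eigh(np.cov(P[:,:2].T));print('yaw',np.degrees(np.arctan(V[1,1]/V[0,1])))
for uv in [(310,310),(325,310),(310,330),(327,330),(310,350),(290,245),(340,280)]:
    print(uv,im[uv[1],uv[0]],bydepth(c,M,[uv],d[uv[1],uv[0]]).round(4))
```

```text
[[-0.884  0.468  0.002]
 [ 0.468  0.884  0.002]
 [-0.001  0.002 -1.   ]]
tcp (array([315.3, 289.9]), np.float64(0.188)) pinch (array([315.1, 308. ]), np.float64(0.17))
404 [ 0.56413408 -0.11703965  0.11589242] [ 0.51415652 -0.1203145   0.11369382] [ 0.57289742 -0.08201293  0.25749647]
yaw -16.773213730600858
(310, 310) [ 96  99 103] [[ 0.5719 -0.1154  0.1281]]
(325, 310) [85 89 91] [[ 0.5742 -0.1105  0.1286]]
(310, 330) [87 89 94] [[ 0.5718 -0.1151  0.1425]]
(327, 330) [85 90 92] [[ 0.5745 -0.1102  0.1425]]
(310, 350) [102 104 109] [[ 0.5733 -0.1157  0.1519]]
(290, 245) [44 41 45] [[ 0.5536 -0.1155  0.101 ]]
(340, 280) [46 47 49] [[ 0.5845 -0.1068  0.0834]]
```

Run:
```python
from h import *
im,d,c,M,o=pickle.load(open('w.pkl','rb'))
print(M[:3,3].round(3))
np.set_printoptions(linewidth=200)
us=np.arange(270,362,8)
print('      ',us)
for v in range(232,350,8):
    print(v,[int(1000*bydepth(c,M,[(u,v)],d[v,u])[0,2]) for u in us])
g=cv2.convertScaleAbs(im[225:355,265:370],alpha=2.2,beta=20);save('c3',cv2.resize(g,None,fx=5,fy=4.6,interpolation=cv2.INTER_CUBIC))
```

```text
[ 0.514 -0.082  0.257]
       [270 278 286 294 302 310 318 326 334 342 350 358]
232 [69, 70, 69, 68, 85, 69, 38, 29, 28, 29, 32, 33]
240 [70, 68, 90, 95, 99, 92, 68, 29, 28, 28, 28, 32]
248 [69, 97, 103, 106, 109, 102, 83, 81, 27, 28, 28, 33]
256 [68, 110, 112, 114, 114, 109, 84, 82, 82, 80, 27, 28]
264 [28, 113, 114, 116, 115, 113, 93, 83, 83, 83, 27, 23]
272 [27, 113, 113, 115, 114, 113, 103, 83, 82, 83, 82, 26]
280 [27, 81, 114, 115, 115, 115, 112, 87, 82, 83, 82, 26]
288 [28, 83, 114, 115, 116, 113, 113, 98, 83, 83, 82, 33]
296 [27, 83, 113, 113, 115, 114, 114, 107, 83, 82, 83, 68]
304 [28, 27, 83, 114, 122, 123, 123, 122, 123, 82, 69, 68]
312 [27, 27, 83, 122, 129, 129, 128, 129, 130, 120, 69, 69]
320 [25, 25, 127, 128, 136, 135, 135, 135, 135, 128, 128, 69]
328 [26, 27, 132, 133, 140, 140, 140, 140, 140, 133, 133, 73]
336 [15, 138, 138, 138, 145, 146, 146, 145, 145, 139, 138, 72]
344 [16, 144, 143, 144, 150, 149, 151, 150, 150, 143, 144, 144]
```

View pics/c3.png

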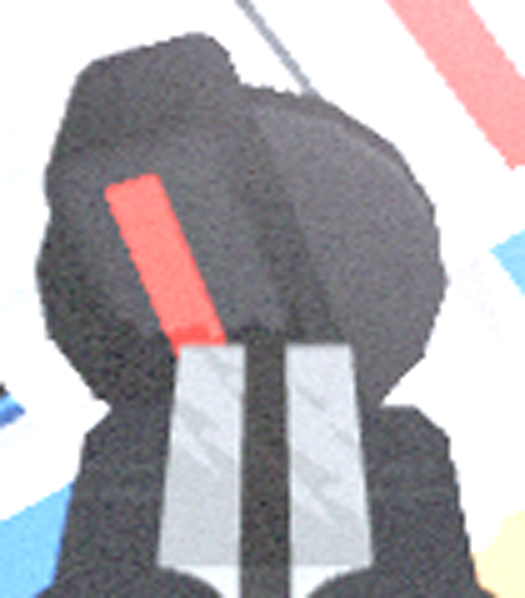

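```bash
python3 -m handwheel '[0,0,-0.01,0,0,0,0,0,-0.02,0,0,0,0,0,-0.03,0,0,0,0,0,0,0,0,0]'; python3 look.py w4
python3 - <<'E'
from h import *
im,d,c,M,o=pickle.load(open('w.pkl','rb'))
T=R.from_rotvec(o['tool_rot']).as_matrix();tp=np.array(o['tool_pos'])
v,u=np.mgrid[150:470:6,240:400:6];P=bydepth(c,M,np.c_[u.ravel(),v.ravel()],d[v,u]);Q=(P-tp)@T
k=(abs(Q[:,1])<.006)&(abs(Q[:,0])<.02)&(Q[:,2]<.012)
for q,w in sorted(zip(Q[k].tolist(),np.c_[u.ravel(),v.ravel()][k].tolist()),key=lambda a:-a[0][2])[:8]: print(np.round(q,4),w)
# bar top
b=(abs(P[:,2]-.1155)<.004)
H=cv2.cvtColor(im,cv2.COLOR_RGB2HSV).astype(int)
red=((H[...,0]<6)|(H[...,0]>174))&(H[...,1]>150)&(H[...,2]>60)
n,l,s,ce=cv2.connectedComponentsWithStats(red.astype(np.uint8))
for i in range(1,n):
  if s[i,4]>60:
    v,u=np.where(l==i);dd=d[v,u];x=bydepth(c,M,np.c_[u,v],dd);z=np.median(x[:,2]);x=x[abs(x[:,2]-z)<.01]
    r=cv2.minAreaRect(np.float32(x[:,:2]));w,V=np.linalg.eigh(np.cov(x[:,:2].T))
    print(ce[i].round(),'z',z.round(4),'c',r[0],r[1],'yaw',np.degrees(np.arctan(V[1,1]/V[0,1])))
E
```

```text
t: 5.65
tool_pos: [0.5848, -0.1204, 0.1499]
tool_rot: [0.746, 3.044, 0.001]
contact_force: [0.7, -0.2, 0.7]
opening: -0.0003
5.65 [ 0.5848 -0.1204  0.1499] [7.46263639e-01 3.04371295e+00 6.65705397e-04] q6 -1.4183510434846789
[ 0.011   0.0035 -0.0338] [324, 300]
[ 0.0112 -0.0011 -0.034 ] [312, 300]
[ 0.0112  0.0058 -0.0342] [330, 300]
[ 0.0113 -0.0034 -0.0343] [306, 300]
[ 0.0113  0.0012 -0.0344] [318, 300]
[ 0.0108 -0.0055 -0.0384] [300, 306]
[ 0.0113  0.0035 -0.0395] [324, 306]
[ 0.0114 -0.001  -0.0396] [312, 306]
[345. 200.] z 0.0332 c (0.578639566898346, -0.0926424190402031) (0.04554828628897667, 0.007395457476377487) yaw 5.820444498994865
[534. 234.] z 0.0246 c (0.6779438257217407, 0.027563711628317833) (0.026886628940701485, 0.09951231628656387) yaw -89.26901422957626
[313. 258.] z 0.1155 c (0.5819544792175293, -0.11998230963945389) (0.004461371339857578, 0.05096740648150444) yaw -8.93956962849046
```

View pics/w4.png

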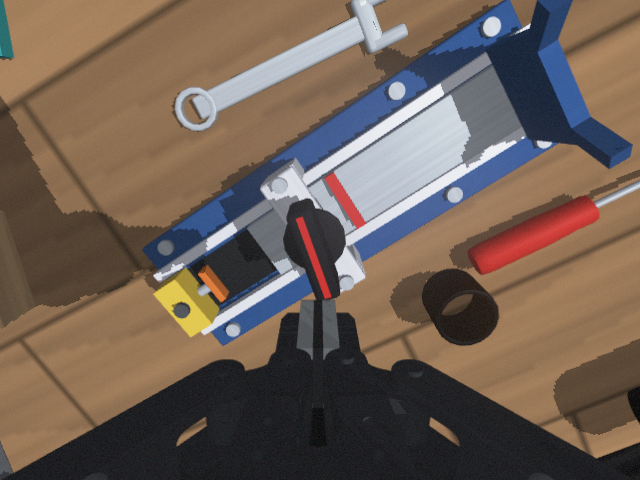

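Checking depth against the tool pose, the visible finger ends sit about 31 mm behind the reported TCP. That explains the failure: the pads only pinched the bar's bevelled top and slipped off, turning it about 5° the right way. I'll open, realign to the bar (yaw -8.9°) and go lower, watching the real tips.

```bash
python3 -m handwheel '[0,0,0,0,0,-6.2,0,0,0,0,0,-6.2,0,0,0,0,0,-6.2,0.0029,0,0,0,0,0,0,0,0,0,0,0,0,0,0,0,0,0]' 0 60; python3 -m handwheel '[0,0,0.015,0,0,0,0,0,0.015,0,0,0,0,0,0.015,0,0,0,0,0,0.01,0,0,0,0,0,0.01,0,0,0,0,0,0.005,0,0,0,0,0,0.005,0,0,0,0,0,0,0,0,0]'; python3 look.py w5
cat > tips.py <<'E'
from h import *
im,d,c,M,o=pickle.load(open('w.pkl','rb'))
T=R.from_rotvec(o['tool_rot']).as_matrix();tp=np.array(o['tool_pos'])
v,u=np.mgrid[100:478:3,2:638:3];P=bydepth(c,M,np.c_[u.ravel(),v.ravel()],d[v,u]);Q=(P-tp)@T
for s in (1,-1):
    k=(Q[:,0]>-.012)&(Q[:,0]<.0135)&(Q[:,1]*s>.0)&(Q[:,1]*s<.062)&(P[:,2]>.06)&(Q[:,2]<.05)
    k&=~((np.hypot(P[:,0]-.582,P[:,1]+.12)<.033)&(P[:,2]<.118))
    q=Q[k];p=P[k];i=np.argsort(p[:,2])[:6];print(s,np.c_[q[i],p[i]].round(4).tolist() if len(q) else None)
E
python3 tips.py
```

```text
t: 6.3
tool_pos: [0.5788, -0.1194, 0.1442]
tool_rot: [-0.25, -3.131, -0.001]
contact_force: [-0.2, 0.0, -0.9]
opening: 0.0848
t: 7.1
tool_pos: [0.579, -0.1196, 0.0693]
tool_rot: [-0.249, -3.131, -0.0]
contact_force: [-0.2, -0.1, 0.1]
opening: 0.0854
7.1 [ 0.579  -0.1196  0.0693] [-2.48773475e-01 -3.13099143e+00 -3.10513988e-04] q6 -1.7417696595292902
1 [[0.0048, 0.044, -0.0427, 0.5813, -0.0754, 0.1121], [0.0061, 0.0438, -0.0429, 0.58, -0.0754, 0.1122], [0.0037, 0.044, -0.0431, 0.5824, -0.0756, 0.1124], [-0.0088, 0.0438, -0.0436, 0.5947, -0.0777, 0.1129], [-0.0073, 0.0437, -0.0438, 0.5932, -0.0777, 0.1131], [-0.0057, 0.0434, -0.0443, 0.5915, -0.0777, 0.1137]]
-1 [[-0.0031, -0.0421, -0.0421, 0.5755, -0.1617, 0.1115], [-0.0061, -0.042, -0.0435, 0.5785, -0.162, 0.1128], [-0.0048, -0.0419, -0.0435, 0.5772, -0.1617, 0.1128], [0.0079, -0.0417, -0.0438, 0.5646, -0.1596, 0.1132], [-0.0029, -0.0414, -0.0445, 0.5754, -0.161, 0.1138], [0.0071, -0.0416, -0.0445, 0.5655, -0.1596, 0.1138]]
```

The open tips are at z ≈ 0.112, again confirming the ~30 mm offset. Going 11 mm lower and closing.

```bash
python3 -m handwheel '[-0.0029,0,0.005,0,0,0,0,0,0.006,0,0,0,0,0,0,0,0,0]' 0 60;  python3 -m handwheel '[0,0,0,0,0,0,0,0,0,0,0,0,0,0,0,0,0,0,0,0,0,0,0,0,0,0,0,0,0,0,0,0,0,0,0,0,0,0,0,0,0,0,0,0,0,0,0,0,0,0,0,0,0,0]' 1 70
```

```text
t: 7.45
tool_pos: [0.5815, -0.1199, 0.0578]
tool_rot: [-0.249, -3.13, -0.001]
contact_force: [-0.2, -0.3, -0.6]
opening: 0.0852
t: 8.35
tool_pos: [0.5822, -0.1208, 0.0593]
tool_rot: [0.249, 3.131, -0.002]
contact_force: [-2.5, -4.5, 3.9]
opening: 0.0138
```

```bash
python3 -m handwheel '[0,0,-0.00025,0,0,6,0,0,-0.00025,0,0,6,0,0,-0.00025,0,0,6,0,0,-0.00025,0,0,6,0,0,0,0,0,0]'; python3 -c "
from h import *
o=ctrl.get_obs();print(o['wrist_torque'],o['q'][5])"
```

```text
t: 8.85
tool_pos: [0.5821, -0.1211, 0.0603]
tool_rot: [0.897, 3.01, -0.003]
contact_force: [-3.1, -4.1, 3.7]
opening: 0.0138
[-0.88586855  0.49812153 -0.12267842] -1.320128707102178
```

Held and turning. Continuing to about 2.8 rad.

```bash
python3 -m handwheel '[0,0,-0.00025,0,0,6.1,0,0,-0.00025,0,0,6.1,0,0,-0.00025,0,0,6.1,0,0,-0.00025,0,0,6.1,0,0,-0.00025,0,0,6.1,0,0,-0.00025,0,0,6.1,0,0,-0.00025,0,0,6.1,0,0,-0.00025,0,0,6.1,0,0,-0.00025,0,0,6.1,0,0,-0.00025,0,0,6.1]'; python3 -m handwheel '[0,0,-0.00025,0,0,6.1,0,0,-0.00025,0,0,6.1,0,0,-0.00025,0,0,6.1,0,0,-0.00025,0,0,6.1,0,0,-0.00025,0,0,6.1,0,0,-0.00025,0,0,6.1,0,0,-0.00025,0,0,6.1,0,0,-0.00025,0,0,6.1,0,0,-0.00025,0,0,6.1,0,0,-0.00025,0,0,6.1,0,0,0,0,0,0]'; python3 -c "
from h import *
o=ctrl.get_obs();print(o['wrist_torque'],o['q'][5])"
```

```text
t: 9.85
tool_pos: [0.5815, -0.1215, 0.0629]
tool_rot: [2.302, 2.136, -0.005]
contact_force: [-4.2, -6.9, 5.0]
opening: 0.0137
t: 10.95
tool_pos: [0.5808, -0.1212, 0.0654]
tool_rot: [3.067, 0.675, -0.006]
contact_force: [-8.3, -5.6, 6.6]
opening: 0.0139
[-0.96288238  1.30809276 -0.13608898] 0.809214627757845
```

```bash
python3 -m handwheel '[0,0,0,0,0,0,0,0,0,0,0,0,0,0,0,0,0,0,0,0,0,0,0,0,0,0,-0.02,0,0,0,0,0,-0.03,0,0,0,0,0,-0.04,0,0,0,0,0,-0.03,0,0,0,0,0,0,0,0,0]' 0 40; python3 look.py w6
cat > reds.py <<'E'
from h import *
im,d,c,M,o=pickle.load(open('w.pkl','rb'))
T=R.from_rotvec(o['tool_rot']).as_matrix();print('tool x',T[:,0].round(3),'y',T[:,1].round(3))
H=cv2.cvtColor(im,cv2.COLOR_RGB2HSV).astype(int)
def comps(m,name,mn=60):
  n,l,s,ce=cv2.connectedComponentsWithStats(m.astype(np.uint8))
  for i in range(1,n):
    if s[i,4]>mn:
      v,u=np.where(l==i);x=bydepth(c,M,np.c_[u,v],d[v,u]);z=np.median(x[:,2]);x=x[abs(x[:,2]-z)<.006]
      if len(x)<20: continue
      r=cv2.minAreaRect(np.float32(x[:,:2]));w,V=np.linalg.eigh(np.cov(x[:,:2].T))
      b=(np.array(r[0])-[.582,-.120])@np.array([[np.cos(.1016),-np.sin(.1016)],[np.sin(.1016),np.cos(.1016)]])
      print(name,ce[i].round(),'z',z.round(4),'c',np.round(r[0],4),np.round(r[1],4),'yaw',np.degrees(np.arctan(V[1,1]/V[0,1])).round(1),'bed',b.round(4))
comps(((H[...,0]<6)|(H[...,0]>174))&(H[...,1]>150)&(H[...,2]>60),'red')
comps((abs(H[...,0]-13)<5)&(H[...,1]>190)&(H[...,2]>140),'orange')
comps((abs(H[...,0]-26)<5)&(H[...,1]>180)&(H[...,2]>140),'yellow')
v,u=np.mgrid[0:480:2,0:640:2];P=bydepth(c,M,np.c_[u.ravel(),v.ravel()],d[v,u]);h=H[v,u].reshape(-1,3)
k=(abs(h[:,0]-112)<12)&(h[:,1]>120)&(P[:,2]>.078)&(P[:,2]<.13)&(P[:,1]>-.02)
if k.sum()>5:
  B=(P[k][:,:2]-[.582,-.120])@np.array([[np.cos(.1016),-np.sin(.1016)],[np.sin(.1016),np.cos(.1016)]])
  t=(abs(B[:,0])<.024)&(P[k][:,2]<.092)
  print('plate top',k.sum(),t.sum(),B.min(0),B.max(0), 'mid', B[t].min(0) if t.any() else '',B[t].max(0) if t.any() else '',P[k][:,2].min())
E
python3 reds.py
```

```text
t: 11.85
tool_pos: [0.5855, -0.1209, 0.1915]
tool_rot: [3.062, 0.677, 0.015]
contact_force: [-0.8, 0.2, 0.4]
opening: 0.0852
11.85 [ 0.5855 -0.1209  0.1915] [3.06240314 0.67702466 0.01488405] q6 0.8072107234951874
tool x [0.907 0.422 0.008] y [ 0.422 -0.907  0.007]
red [198.  31.] z 0.025 c [0.6787 0.0276] [0.0996 0.0246] yaw -87.7 bed [0.1112 0.137 ]
red [547.  45.] z 0.0561 c [ 0.7658 -0.2169] [0.0173 0.1581] yaw -84.3 bed [ 0.173  -0.1151]
red [620.   8.] z 0.0065 c [ 0.8407 -0.2685] [0.0155 0.0535] yaw -78.0 bed [ 0.2423 -0.1739]
red [284. 208.] z 0.0331 c [ 0.5791 -0.0925] [0.0459 0.0071] yaw 5.6 bed [-0.0001  0.0276]
red [314. 251.] z 0.1215 c [ 0.5811 -0.12  ] [0.0506 0.004 ] yaw 24.8 bed [-0.0009  0.0001]
red [ 13. 289.] z 0.0177 c [0.3944 0.1152] [0.0435 0.0152] yaw 49.8 bed [-0.1628  0.253 ]
plate top 912 394 [-0.04796883  0.16054116] [0.0477472  0.17392874] mid [-0.02380231  0.16054116] [0.02391432 0.173878  ] 0.07807569214574195
```

View pics/w6.png

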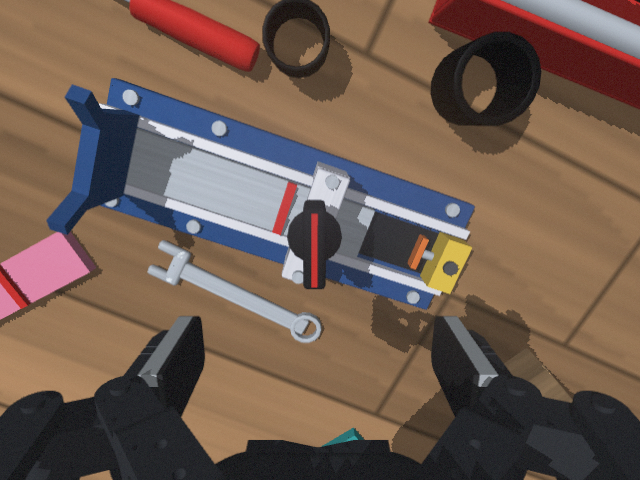

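The bar is now at yaw 24.8° (mod 180), so the joint is at about 2.81 rad. The knob top has risen 6 mm, to 0.1215. The rib is at bed y +27.6 mm and the plate at bed y +167 mm, which is (0.565, 0.0466). Next I'll check how low the gripper body really sits, because of the vee arms, while moving over the plate.

```bash
python3 - <<'E'
from h import *
im,d,c,M,o=pickle.load(open('w.pkl','rb'))
T=R.from_rotvec(o['tool_rot']).as_matrix();tp=np.array(o['tool_pos'])
for uv in [(320,460),(320,445),(255,445),(385,445),(230,470),(130,400),(60,420),(160,380),(190,330),(450,330),(480,375),(520,400),(30,470)]:
    print(uv,((bydepth(c,M,[uv],d[uv[1],uv[0]])-tp)@T).round(4))
D=np.array([.5650,.0466,0])-tp;D[2]=0;print('shift tool',(D@T).round(4))
E
python3 -m handwheel '[0,0,0,0,0,6.4,0,0,0,0,0,6.4,0,0,0,0,0,6.3,0,0,0,0,0,0]'
python3 -c "
from h import *
o=ctrl.get_obs();T=R.from_rotvec(o['tool_rot']).as_matrix();D=np.array([.5650,.0466,o['tool_pos'][2]])-o['tool_pos'];print(T.round(3),D@T)"
```

```text
(320, 460) [[ 0.0118 -0.0004 -0.1088]]
(320, 445) [[-0.2784  0.0015  0.1887]]
(255, 445) [[ 0.011  -0.0145 -0.104 ]]
(385, 445) [[ 0.0111  0.0137 -0.1042]]
(230, 470) [[ 0.0109 -0.0186 -0.1104]]
(130, 400) [[ 0.0136 -0.0463 -0.0929]]
(60, 420) [[ 0.0091 -0.0633 -0.0946]]
(160, 380) [[ 0.0104 -0.044  -0.0808]]
(190, 330) [[ 0.0103 -0.0441 -0.0539]]
(450, 330) [[ 0.012   0.0427 -0.057 ]]
(480, 375) [[ 0.0109  0.0439 -0.0796]]
(520, 400) [[ 0.0123  0.049  -0.0914]]
(30, 470) [[ 0.0072 -0.0623 -0.1072]]
shift tool [ 0.0521 -0.1606 -0.0007]
t: 12.3
tool_pos: [0.5812, -0.1197, 0.1827]
tool_rot: [-3.136, -0.16, 0.005]
contact_force: [-0.6, -0.3, 0.1]
opening: 0.0854
[[ 0.995  0.102 -0.003]
 [ 0.102 -0.995  0.001]
 [-0.003 -0.002 -1.   ]] [ 0.00082585 -0.16706258  0.00026431]
```

The palm is also about 31 mm farther back, so the whole gripper is offset the same way and the arms stay clear. Moving over the plate.

```bash
python3 -m handwheel '[0,-0.028,0,0,0,0,0,-0.028,0,0,0,0,0,-0.028,0,0,0,0,0,-0.028,0,0,0,0,0,-0.028,0,0,0,0,0,-0.027,0,0,0,0,0,0,0.04,0,0,0,0,0,0.04,0,0,0,0,0,0.02,0,0,0,0,0,0,0,0,0]'
python3 look.py w7; python3 reds.py; python3 -c "
from h import *
o=ctrl.get_obs();T=R.from_rotvec(o['tool_rot']).as_matrix();D=np.array([.5650,.0466,o['tool_pos'][2]])-o['tool_pos'];print(T[:,1].round(3),D@T)"
```

```text
t: 13.3
tool_pos: [0.5611, 0.0464, 0.0793]
tool_rot: [-3.136, -0.163, 0.016]
contact_force: [-1.0, -0.3, -0.1]
opening: 0.0857
13.3 [0.5611 0.0464 0.0793] [-3.1361437  -0.16296568  0.01581452] q6 1.4171656269465378
tool x [ 0.995  0.104 -0.01 ] y [ 0.104 -0.995 -0.002]
red [378.  46.] z 0.025 c [0.6781 0.0282] [0.0246 0.0997] yaw -89.4 bed [0.1107 0.1376]
red [559. 250.] z 0.0331 c [ 0.5788 -0.0921] [0.0458 0.0094] yaw 5.7 bed [-0.0004  0.0281]
red [209. 445.] z 0.0175 c [0.3974 0.1159] [0.0423 0.0094] yaw 48.5 bed [-0.1598  0.2534]
plate top 1324 619 [-0.04716168  0.16193252] [0.04833863 0.17335746] mid [-0.0237775   0.16193252] [0.02393023 0.17335746] 0.08441150094719108
[ 0.103 -0.995 -0.001] [ 1.87656596e-03 -2.00356672e-04 -9.74352768e-06]
```

Aligned: plate mid at bed y 0.1676. Descending and gripping.

```bash
python3 -m handwheel '[0.002,0,0.012,0,0,0,0,0,0.012,0,0,0,0,0,0.012,0,0,0,0,0,0.012,0,0,0,0,0,0,0,0,0,0,0,0,0,0,0]' 0 40; python3 -m handwheel '[0,0,0,0,0,0,0,0,0,0,0,0,0,0,0,0,0,0,0,0,0,0,0,0,0,0,0,0,0,0,0,0,0,0,0,0,0,0,0,0,0,0,0,0,0,0,0,0,0,0,0,0,0,0]' 1 40;python3 look.py w8; python3 reds.py
```

```text
t: 13.95
tool_pos: [0.5669, 0.0462, 0.0364]
tool_rot: [-3.137, -0.159, 0.002]
contact_force: [0.1, 1.1, 0.5]
opening: 0.0857
t: 14.85
tool_pos: [0.5675, 0.046, 0.0373]
tool_rot: [3.137, 0.159, 0.001]
contact_force: [-0.3, -1.7, 2.3]
opening: 0.0109
14.85 [0.5675 0.046  0.0373] [3.13711871e+00 1.59269261e-01 8.11786201e-04] q6 1.4198234348654126
tool x [0.995 0.101 0.   ] y [ 0.101 -0.995  0.   ]
red [387.  47.] z 0.025 c [0.678  0.0282] [0.0247 0.0998] yaw -89.3 bed [0.1105 0.1377]
red [602. 288.] z 0.033 c [ 0.579  -0.0923] [0.0461 0.0098] yaw 5.7 bed [-0.0002  0.0278]
plate top 1743 909 [-0.03190816  0.13909362] [0.04862916 0.1857969 ] mid [-0.02398271  0.1620348 ] [0.02398265 0.17363363] 0.08462327707547261
```

Gripped at 10.9 mm opening. Sliding 20 mm with the force watched.

```bash
python3 -m handwheel '[0,0.003,0,0,0,0,0,0.004,0,0,0,0,0,0.005,0,0,0,0,0,0.005,0,0,0,0,0,0.003,0,0,0,0,0,0,0,0,0,0]'; python3 look.py w9; python3 reds.py|grep red
```

```text
t: 15.5
tool_pos: [0.5695, 0.027, 0.0373]
tool_rot: [-3.136, -0.159, -0.001]
contact_force: [0.5, 4.7, 3.5]
opening: 0.011
15.5 [0.5695 0.027  0.0373] [-3.13574631e+00 -1.58726484e-01 -9.75983961e-04] q6 1.3847581160345113
red [344.  47.] z 0.0251 c [0.6781 0.0281] [0.0248 0.0994] yaw -89.4 bed [0.1106 0.1376]
red [600. 286.] z 0.0329 c [ 0.5808 -0.1107] [0.0467 0.01  ] yaw 5.2 bed [-0.0002  0.0094]
```

Sliding freely with about 4 N of friction. Next 8 mm, then creep.

```bash
python3 -m handwheel '[0,0.003,0,0,0,0,0,0.003,0,0,0,0,0,0.002,0,0,0,0,0,0,0,0,0,0]'; for i in 1; do python3 -m handwheel '[0,0.001,0,0,0,0,0,0.001,0,0,0,0,0,0,0,0,0,0]';done; python3 -m handwheel '[0,0.001,0,0,0,0,0,0.001,0,0,0,0,0,0,0,0,0,0]'; python3 -c "
from h import *
S=snap('top');im,d,c,M=S;H=cv2.cvtColor(im,cv2.COLOR_RGB2HSV).astype(int);m=(abs(H[...,0]-13)<6)&(H[...,1]>200)&(H[...,2]>150);m[:140]=0;m[225:]=0;m[:,:380]=0;m[:,450:]=0
v,u=np.where(m);x=onplane(c,M,np.c_[u,v],.030);b=(x[:,:2]-[.582,-.120])@np.array([[.9948,-.1014],[.1014,.9948]]);print(len(u),b.mean(0),b.min(0),b.max(0))
save('t2',cv2.resize(im[140:225,275:450],None,fx=4.5,fy=4.5,interpolation=cv2.INTER_CUBIC))"
```

```text
t: 15.95
tool_pos: [0.5703, 0.019, 0.0372]
tool_rot: [-3.136, -0.159, -0.001]
contact_force: [-0.5, 4.8, 4.4]
opening: 0.0111
t: 16.25
tool_pos: [0.5704, 0.0172, 0.0373]
tool_rot: [-3.136, -0.159, -0.001]
contact_force: [0.5, 5.6, 4.8]
opening: 0.0106
t: 16.55
tool_pos: [0.5706, 0.0152, 0.0372]
tool_rot: [-3.136, -0.159, -0.001]
contact_force: [-0.4, 5.1, 4.6]
opening: 0.011
32 [ 0.0001252 -0.1004041] [-0.01320066 -0.10455231] [ 0.01278012 -0.09705694]
```

The buffer front is at bed y ≈ -97 mm and the nose at about -77 mm, so the gap is about 19 mm. Advancing 12, then creeping.

```bash
python3 -m handwheel '[0,0.003,0,0,0,0,0,0.003,0,0,0,0,0,0.003,0,0,0,0,0,0.003,0,0,0,0,0,0,0,0,0,0]'; for i in 1; do python3 -m handwheel '[0,0.001,0,0,0,0,0,0.001,0,0,0,0,0,0,0,0,0,0]';done; python3 -m handwheel '[0,0.001,0,0,0,0,0,0.001,0,0,0,0,0,0,0,0,0,0]'
```

```text
t: 17.1
tool_pos: [0.5719, 0.0029, 0.0372]
tool_rot: [-3.137, -0.159, -0.001]
contact_force: [-0.1, 4.5, 5.3]
opening: 0.011
t: 17.4
tool_pos: [0.5721, 0.0011, 0.0373]
tool_rot: [-3.136, -0.159, -0.001]
contact_force: [0.2, 6.0, 5.5]
opening: 0.011
t: 17.7
tool_pos: [0.5723, -0.0008, 0.0373]
tool_rot: [-3.136, -0.159, -0.001]
contact_force: [-1.1, 5.7, 5.0]
opening: 0.011
```

```bash
python3 -m handwheel '[0,0.001,0,0,0,0,0,0,0,0,0,0]'|grep -E 'pos|force'; python3 -m handwheel '[0,0.001,0,0,0,0,0,0,0,0,0,0]'|grep -E 'pos|force';python3 -m handwheel '[0,0.001,0,0,0,0,0,0,0,0,0,0]'|grep -E 'pos|force'
```

```text
tool_pos: [0.5723, -0.0018, 0.0372]
contact_force: [-0.9, 6.2, 5.8]
tool_pos: [0.5724, -0.0025, 0.0373]
contact_force: [-0.8, 7.2, 4.6]
tool_pos: [0.5725, -0.003, 0.0373]
contact_force: [0.1, 8.4, 5.4]
```

```bash
python3 -m handwheel '[0,0.001,0,0,0,0,0,0,0,0,0,0]'|grep -E 'pos|force'; python3 -m handwheel '[0,0.001,0,0,0,0,0,0,0,0,0,0]'|grep -E 'pos|force'; python3 look.py w10; python3 reds.py|grep red
```

```text
tool_pos: [0.5725, -0.0034, 0.0372]
contact_force: [-0.6, 10.2, 6.6]
tool_pos: [0.5725, -0.0038, 0.0372]
contact_force: [-1.1, 12.6, 6.5]
18.7 [ 0.5725 -0.0038  0.0372] [-3.13257317e+00 -1.59198729e-01 -2.54244219e-04] q6 1.3279816369388466
red [272.  46.] z 0.025 c [0.6781 0.0278] [0.0248 0.0997] yaw -89.3 bed [0.1106 0.1373]
```

The force rose from about 5.5 N while sliding to 12.6 N, so the buffer is taking about 7 N with the spring pressed about 1.8 mm. Holding briefly, then easing back so the spring doesn't kick the support away on release.

```bash
python3 -m handwheel '[0,0.0003,0,0,0,0,0,0,0,0,0,0,0,0,0,0,0,0,0,0,0,0,0,0,0,0,0,0,0,0]'|grep -E 'pos|force'; python3 -m handwheel '[0,-0.0007,0,0,0,0,0,-0.0006,0,0,0,0,0,0,0,0,0,0]'|grep -E 'pos|force';  python3 -m handwheel '[0,-0.0006,0,0,0,0,0,-0.0006,0,0,0,0,0,0,0,0,0,0]'|grep -E 'pos|force'
```

```text
tool_pos: [0.5725, -0.0038, 0.0372]
contact_force: [-1.6, 13.4, 6.4]
tool_pos: [0.5725, -0.0038, 0.0372]
contact_force: [-1.2, 9.2, 6.1]
tool_pos: [0.5726, -0.0039, 0.0373]
contact_force: [0.3, 4.8, 4.9]
```

```bash
for i in 1; do python3 -m handwheel '[0,-0.0006,0,0,0,0,0,-0.0006,0,0,0,0,0,0,0,0,0,0]'|grep -E 'pos|force'; done; python3 -m handwheel '[0,-0.0005,0,0,0,0,0,0,0,0,0,0]'|grep -E 'pos|force'; python3 -m handwheel '[0,-0.0005,0,0,0,0,0,0,0,0,0,0]'|grep -E 'pos|force'
```

```text
tool_pos: [0.5726, -0.0038, 0.0373]
contact_force: [-1.3, 0.5, 4.9]
tool_pos: [0.5726, -0.0035, 0.0373]
contact_force: [0.3, -1.1, 5.4]
tool_pos: [0.5725, -0.0032, 0.0372]
contact_force: [-0.2, -2.4, 5.1]
```

```bash
python3 -m handwheel '[0,-0.0003,0,0,0,0,0,0,0,0,0,0]'|grep -E 'pos|force'; python3 -m handwheel '[0,0,0,0,0,0,0,0,0,0,0,0,0,0,0,0,0,0,0,0,0,0,0,0,0,0,0,0,0,0,0,0,0,0,0,0]' 0 40; python3 -m handwheel '[0,0,-0.02,0,0,0,0,0,-0.03,0,0,0,0,0,-0.04,0,0,0,0,0,-0.05,0,0,0,0,0,-0.04,0,0,0,0,0,0,0,0,0,0,0,0,0,0,0]'; python3 look.py w11; python3 reds.py
```

```text
tool_pos: [0.5725, -0.003, 0.0372]
contact_force: [0.4, -3.2, 5.0]
t: 21.35
tool_pos: [0.572, -0.0018, 0.0368]
tool_rot: [-3.138, -0.16, 0.0]
contact_force: [0.1, -0.5, 1.0]
opening: 0.0852
t: 22.05
tool_pos: [0.5729, -0.0019, 0.2185]
tool_rot: [3.137, 0.159, 0.005]
contact_force: [-0.1, 1.1, -0.7]
opening: 0.0856
22.05 [ 0.5729 -0.0019  0.2185] [3.13695792 0.15939482 0.00469942] q6 1.3360009437575668
tool x [0.995 0.101 0.003] y [ 0.101 -0.995  0.001]
red [297.  83.] z 0.0251 c [0.678  0.0281] [0.0246 0.0994] yaw -89.4 bed [0.1106 0.1376]
red [484. 237.] z 0.1215 c [ 0.5821 -0.1195] [0.0491 0.0043] yaw 24.6 bed [0.0001 0.0005]
red [208. 361.] z 0.0176 c [0.3869 0.1025] [0.0131 0.0096] yaw 31.8 bed [-0.1716  0.2411]
plate top 394 205 [-0.04792286  0.11339221] [0.04759639 0.12407375] mid [-0.02391596  0.11427238] [0.02393028 0.12405559] 0.08458388879540157
```

View pics/w11.png

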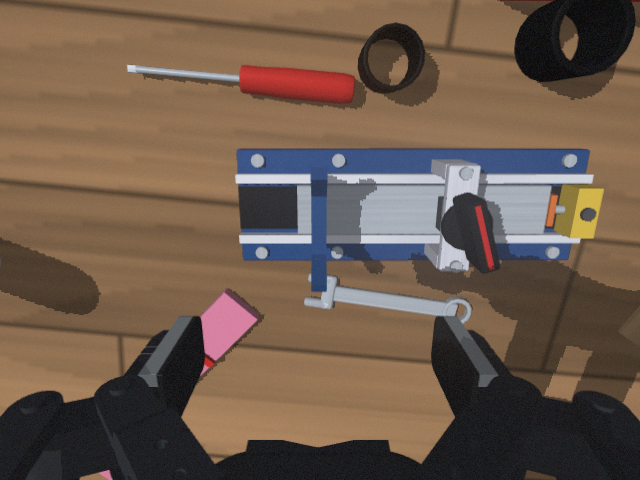

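Knob, rib clearance and bystanders look right. The nose meets the buffer around (550,208). A closer look to be sure they touch.

```bash
python3 -m handwheel '[0,0.04,0,0,0,0,0,0.045,0,0,0,0,0,0.045,0,0,0,0,0,0.045,0,0,0,0,0,0.045,0,0,0,0,-0.03,0,0.03,0,0,0,-0.03,0,0.03,0,0,0,0,0,0,0,0,0]'; python3 look.py w12
python3 - <<'E'
from h import *
im,d,c,M,o=pickle.load(open('w.pkl','rb'))
f=240/np.tan(np.radians(c['fovy'])/2)
P=np.array([.582,-.120,.028])+np.array([.1014,-.9948,0])*.098
p=np.linalg.inv(M)@np.r_[P,1];s=p[:2]/p[2]*f+[c['cx'],c['cy']];print(s)
u,v=s.astype(int);cr=im[max(0,v-45):v+45,max(0,u-60):u+60];save('c12',cv2.resize(cr,None,fx=6,fy=6,interpolation=cv2.INTER_CUBIC))
E
```

```text
t: 22.9
tool_pos: [0.5259, -0.2238, 0.1453]
tool_rot: [-3.127, -0.155, 0.027]
contact_force: [0.5, 0.5, -1.8]
opening: 0.0854
22.9 [ 0.5259 -0.2238  0.1453] [-3.12670341 -0.15496679  0.02747596] q6 0.9396931131939917
[321.53950611 132.88344333]
```

View pics/c12.png

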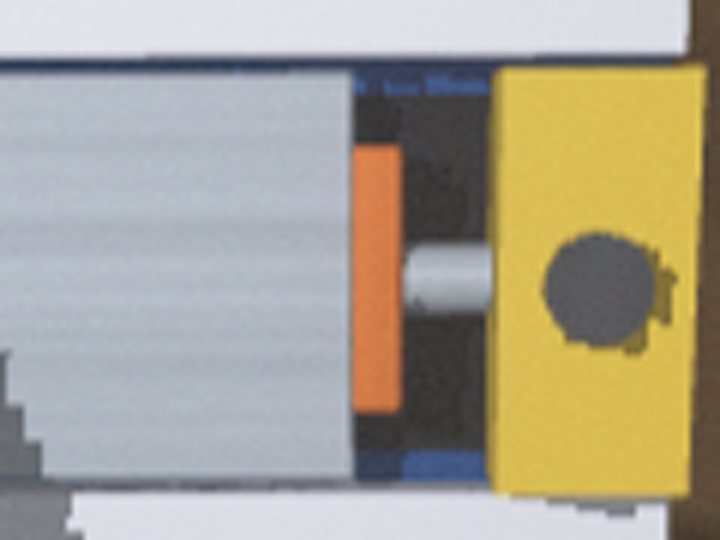

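The nose edge sits flush on the orange head at crop x ≈ 353. The full 6 mm of the head shows and there is no gap. The arm is clear, so I'm handing in.

```bash
python3 -c "
from station import ctrl
print(ctrl.finish_job(),ctrl.get_obs()['t'])"
```

```text
the job is handed in; nothing more can be done
the job is handed in; nothing more can be done
```

The job is handed in at about 23 s of the 72 s allowed. The clamp is loosened, and the support's nose rests on the orange buffer with the robot clear of everything.

- **Clamp knob:** I turned it only clockwise, from about 0.17 to 2.8 rad. The knob top rose 6 mm, and a look after the slide showed it still there.
- **Slide:** The support moved about 48 mm under the raised shoe at a steady 5 N or so, with no catch at the rib.
- **Buffer:** I crept up until the force showed about 7–8 N on the spring, held it about 0.5 s, eased back and let go.
- **Last check:** The close-up shows the nose flush on the buffer with no visible gap. How firmly it still presses can't be measured from a picture; I estimate 2–3 N just before I opened the fingers.
- **Other things on the bench:** I kept clear of them. The screwdriver measured in the same place before and after, and the wrench, coupling and look-alikes showed no sign of being moved. I didn't measure those, nor look again at the can and the block.

**What went wrong or disagreed:**
- **First grip:** It slipped off the bar's top after turning it about 5° the right way.
- **Finger offset:** The camera depth showed the finger ends about 31 mm behind the stated TCP, and the palm was offset the same way. I corrected for this in both later grips.
- **Buffer colour search:** It failed in the wrist view, so I estimated the gap from the top camera and found contact by force.

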